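# Set and lock the loose-standing featherboard

## Robot

A 7-joint arm with a two-finger parallel gripper is mounted at the origin on the work surface. World frame = base frame: x ahead of the robot, y to its left, z up, the work surface at z = 0. Lengths are in m, angles in rad, forces in N, time in s.
With the tool pointing down it reaches from about 0.4 to 0.85 m from the base axis. Payload 10.4 kg.
Tool frame: the origin (TCP) lies between the finger pads; the fingertips stand 19 mm ahead of it and the grasp point (between the pads) is the TCP; z points along the fingers, y is the line along which they close (so a half turn about z gives the same grasp; the last joint's range is limited). The gripper opens to 87 mm and grips with 3 to 60 N. Pads are 19 mm wide; open, the fingers measure 117 mm over their backs; the gripper's body (75 mm by 190 mm) begins 51 mm behind the grasp point.
Start: joints at [1.278, 0.332, -0.065, 1.46, 0.022, 1.35, -0.088], TCP at [0.167, -0.602, 0.242] pointing down, gripper open.
Joint ranges: [-2.6, 2.6], [-0.5, 2.12], [-1.47, 1.34], [0.16, 2.42], [-1.27, 4.41], [0.06, 2.06], [-2.6, 2.6]. Speed limits (rad/s): [2.22, 2.22, 2.79, 2.79, 3.14, 3.14, 3.14].

## Interface

Orientations are given as a unit quaternion [x, y, z, w].
In Python, from plant import bot gives the robot as it stands.
- The arm moves only by the tool move_arm, never from a script. Its argument "moves" is text: rows parted by semicolons, each of 4 numbers parted by spaces: the shift along the tool's x, y, z in m, then the turn about the tool's z in degrees. In form: dx dy dz turn; .... A call has 1 to 20 rows; each row shifts and turns the commanded pose from where the row before left it, along the tool's axes as they then stand; what a row does not reach is not made up. A row lasts 1/8 s, in which the tool goes at most 62.5 mm and 10.7 degrees, less where a joint would pass 70% of its speed; a pose out of reach is approached as far as the arm can. A call is refused whole if a number of a shift passes 0.0625 or a number of a turn 10.7, either way. A call with a gripper value outside its range is refused whole. "jaw" is the finger opening in m, from 0 to 0.087, set as the call begins (left out, the last holds). The fingers move at their own pace and stop on an object; "grip_force" is the grip in N (left out, the last holds). Time passes only in rows, so rows that do not move let the fingers close. It gives the time, the measured TCP pose, the force, the opening and the grip force at its end, in the units of the state.
- bot.observe(): the state, without advancing time (a new reading comes with each control period).
- bot.camera(name): name is "scene" or "top" or "wrist"; returns a dict with "color" (384x512x3 uint8, red, green, blue), "mtx" (3x3 intrinsics, pixels), "rvec" (rotation vector, rad) and "tvec" (3), from world to camera coordinates, as OpenCV has them. Camera axes: x right, y down, z forward; pixel columns grow to the right and rows downward; lengths in m; the calibration is good to about 2 mm. A picture is of the moment at which its call begins. There is no depth.
- bot.sign_off(): hands the job in; it is judged then, once.
Trained networks look in a picture, given as the dict that the camera call returned (one of the last four; its "shot" number tells which), for a name from the list of things; names that differ only in an ending like _2 or _b are one class to them, and where a whole thing is asked for, a point or a joint stands for the part that bears it (a point fixed in the world has none). Each returns a list of dicts, best first, with "score" (0 to 1); they miss things now and then, are a little off and sometimes report something else, mostly with a low value. They report only what shows in the picture. A call takes as long as a camera call.
- bot.regions_of(picture, label): "region" (384x512 bool, what is visible of it).
- bot.tip_of(picture, label): "location" ([x, y, z] in m, in the coordinates of the camera as it stood for that picture, good to about 4 mm: a listed point, or the origin of a listed thing).
The state is a dict: "time_s": time; "q": joint angles; "qd": joint speeds; "joint_efforts": joint torques, N m; "tcp_pos": TCP position; "eef_rot": TCP orientation; "contact_force": force on the tool from outside, world axes, zero at the start; "wrist_torque": the same for the moment, N m; "finger_gap": finger opening in m; "grip_force": force on a finger pad.
Only numpy, scipy, OpenCV 4.12 (cv2) and the standard library are available. Lean on these libraries where they do the work, as an engineer would, in place of code of your own. Each camera call takes 0.05 s, during which the arm holds its last target. There are 200 camera calls.

## Task

One of the two featherboards on the router table has been left standing back from the board. Flick its lock lever right up to release it, slide it straight forward along its track until its fingers bear on the board and the board lies flat against the fence, then push the lever fully down again to lock it. Leave the other featherboard, which is already set and locked, and the sanding block between them alone.

Things in the scene. Friction and masses are not known exactly. Their poses are not given: they have to be found in the camera images.
- station: router table top: grey laminate slab 400 x 580 x 20 mm fixed on the bench, with an aluminium fence along its far side. Origin under the slab, 205 mm from its near edge and midway along it, slab top 20 mm above it; x points from the robot's side towards the fence, y along the fence, z up. The fence's upright working face is at x = +130 mm, rising 60 mm above the slab, with a 34 mm gap in the middle
- board: loose wooden board, 60 (x) x 440 (y) x 20 mm, lying on the slab with its long far edge against the fence. Origin at the centre of its underside, axes along those of the station; its near edge, where the fingers must bear, is at x = -30 mm in its own frame
- feather_set_rear (a point): middle of the flat upright rear (robot side) face of the featherboard to be set, 13 mm above the slab; the face is 80 mm wide (y), from 2 to 24 mm above the slab, and can be pushed. The featherboard is an orange plastic block, 66 (x) x 80 x 24 mm, with five thin slanting fingers towards the fence, 112 mm long in all. Axes as the station's. It is left or right of the other one
- feather_set_nose (a point): the tips of its fingers, in the middle of its width, 112 mm ahead of the rear face and 12 mm above the slab; 35 to 75 mm short of the board at the start. It slides only along x (towards the fence) on a T-track in the slab; released, it slides with about 7 N of friction (and 10 N per m/s of drag) and stays where left. With its lever down it is clamped (over 20 N to shift): do not force it
- lever_set_hinge (a point): the hinge axis (along the featherboard's y) of its lock lever, 35 mm ahead of the rear face and 36 mm above the slab
- lever_set_tip (a point): centre of the black paddle (30 mm along the lever, 26 mm wide, 9 mm thick) at the end of its straight lock lever, a 9 mm steel bar; the centre is 78 mm and the end 93 mm from the hinge. Lever down: it slopes up towards the robot 0.5 rad above level, the centre 68 mm behind and 37 mm above the hinge; the paddle's lower end edge is 84 mm behind and 41 mm above the hinge
- lever_set (a joint): angle of that lever about its hinge: 0 fully down (locked, sloping 0.5 rad above level towards the robot), growing as the paddle swings up and over towards the fence, 1.3 rad fully up (released, leaning 0.23 rad past upright). It is stiff (2 to 4 N at the paddle, most in the last 0.5 rad down) and stays where it is left
- feather_other: the other featherboard, identical, already bearing on the board and locked; leave it. Origin at the middle of its rear (robot side) edge, at slab height, axes as the station's
- lever_other (a joint): angle of the other featherboard's lever: 0 fully down (locked)
- sanding_block: wooden sanding block 100 x 50 x 40 mm lying on the slab between the two featherboards; leave it. Origin at the centre of its underside

How it is judged:
On the way, in this order (a step that is already met when the one before it is completed fails the run):
1. the lever of the featherboard that stands back is flicked up (at least 0.9 rad) before that featherboard has been slid (its fingers still within 12 mm of where they started) (value of joint lever_set above 0.9 rad and distance of feather_set_nose from where it was at the start of the episode below 0.012 m), for 0.1 s.
2. with its lever still up, the featherboard has been slid forward until its fingers are within 3 mm of the board (value of joint lever_set above 0.4 rad and x of feather_set_nose in the frame of board above -0.033 m), for 0.2 s.
At the end, for the whole second after the job is handed in: the lever of the featherboard that stood back is fully down (within 0.06 rad), its fingers are within 3 mm of the board, the board lies flat and at rest against the fence (within 3 mm and 0.012 rad), and the other featherboard is still locked (lever within 0.06 rad) and within 5 mm of where it was (value of joint each of lever_set, lever_other below 0.06 rad and x of feather_set_nose in the frame of board above -0.033 m and x of board in the frame of station above 0.097 m and angle between the x axis of board and the x axis of station, either way round below 0.012 rad and angle between board's own z axis and vertical below 0.05 rad and linear speed of board below 0.01 m/s and distance of feather_other from where it was at the start of the episode below 0.005 m); the robot touches nothing.
It fails at once if the other featherboard is unlocked or shifted (value of joint lever_other above 0.3 rad or distance of feather_other from where it was at the start of the episode above 0.006 m).
It fails at once if the sanding block is knocked away (over 20 mm) (distance of sanding_block from where it was at the start of the episode above 0.02 m).
It fails at once if the board is knocked out of place (over 25 mm) (distance of board from where it was at the start of the episode above 0.025 m).
It also fails if it takes over 59 s, if anything falls off the work surface, if the arm or the gripper's body presses on something with over 40 N, if the wrist force passes 120 N, or if a joint passes its speed limit or range.

## Working session

There is one attempt and no reset: what is moved stays moved. The work goes in short steps, Python scripts to look and compute and a tool call to move; the robot and the scene stay as the last step left them, time stands still between calls to the robot, and variables do not carry over. Pictures are saved under pics/ and viewed, at most 10 in all, crops included, and the job is handed in when it is done.

Besides the shell and the picture viewer there is one more tool, called by a JSON object that holds its "op" and its "data", one argument or row to a line. move_arm: Moves the arm, as the interface text tells. Its arguments: {"type":"object","properties":{"moves":{"type":"string"},"jaw":{"type":"number"},"grip_force":{"type":"number"}},"required":["moves"]}

```bash
mkdir -p pics; cat > h.py <<'E'
import numpy as np, cv2
from plant import bot
def w(p,loc):
    R=cv2.Rodrigues(np.array(p["rvec"],float))[0]
    return R.T@(np.array(loc,float)-np.array(p["tvec"],float).ravel())
def save(p,n): cv2.imwrite("pics/"+n,p["color"][:,:,::-1])
def tips(p,names):
    for n in names:
        for d in bot.tip_of(p,n)[:2]:
            print(n,round(d["score"],2),np.round(w(p,d["location"]),4))
E
python3 - <<'E'
from h import *
s=bot.observe(); print(s["time_s"],s["tcp_pos"],s["eef_rot"])
for c in("scene","top"):
    p=bot.camera(c); save(p,c+"0.png"); print(c)
    tips(p,["station","board","feather_set_rear","feather_set_nose","lever_set_hinge","lever_set_tip","feather_other","sanding_block"])
E
```

```text
0.0 [ 0.16648943 -0.60202893  0.24073055] [ 9.90914159e-01  1.34493769e-01 -1.16524427e-04 -7.35940924e-04]
scene
station 0.82 [ 6.806e-01  4.630e-02 -1.000e-04]
board 0.82 [0.7793 0.0443 0.0183]
feather_set_rear 0.77 [0.5695 0.1528 0.0305]
feather_set_nose 0.97 [0.6819 0.1575 0.0344]
feather_set_nose 0.27 [0.6766 0.0448 0.0015]
lever_set_hinge 0.64 [0.6023 0.1556 0.0526]
lever_set_tip 0.65 [0.5374 0.1494 0.0916]
feather_other 0.75 [ 0.6414 -0.0797  0.016 ]
sanding_block 0.64 [0.5696 0.1519 0.0305]
sanding_block 0.57 [0.5847 0.0368 0.0196]
top
station 0.93 [0.6734 0.046  0.0062]
board 0.96 [0.7769 0.0411 0.0218]
feather_set_rear 0.75 [0.5701 0.1499 0.0335]
feather_set_nose 0.79 [0.6855 0.1584 0.0357]
lever_set_hinge 0.7 [0.6089 0.1513 0.057 ]
lever_set_tip 0.55 [0.5366 0.1507 0.0975]
feather_other 0.77 [ 0.6443 -0.0786  0.0246]
sanding_block 0.69 [0.5788 0.037  0.017 ]
```

View pics/scene0.png

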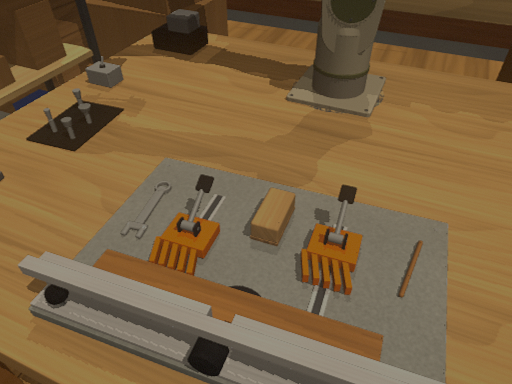

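View pics/top0.png

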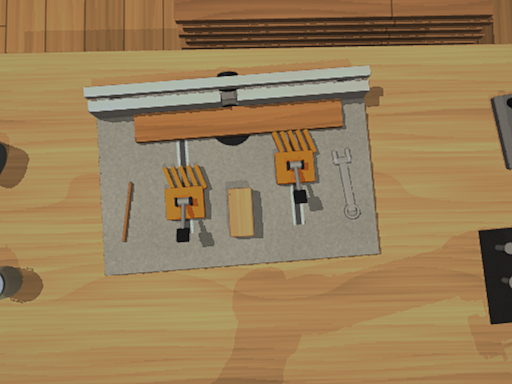

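```bash
python3 - <<'E'
from h import *
p=bot.camera("top")
R=cv2.Rodrigues(np.array(p["rvec"],float))[0];t=np.array(p["tvec"],float).ravel();K=np.array(p["mtx"])
def ray(u,v,z):
    C=-R.T@t; d=R.T@np.linalg.solve(K,[u,v,1]); return C+d*(z-C[2])/d[2]
def fit(n,z,row):
    m=bot.regions_of(p,n)[0]["region"]; v,u=np.nonzero(m)
    c=cv2.findContours(m.astype(np.uint8),0,2)[0]; c=max(c,key=cv2.contourArea).reshape(-1,2)
    q=np.array([ray(a,b,z)[:2] for a,b in c],np.float32); r=cv2.minAreaRect(q); print(n,r,'\n',np.round(cv2.boxPoints(r),4).tolist())
fit("board",.04,0); fit("station",.02,0); fit("sanding_block",.06,0); fit("lever_set_tip",.05,0)
# fence near top edge/ends
print(ray(86,99,.08),ray(370,77,.08))
m=bot.regions_of(p,"feather_set_rear")[0]["region"];v,u=np.nonzero(m);print(u.min(),u.max(),v.min(),v.max())
print("rear edge",ray(166,219,.044),ray(205,216,.044),"paddle",ray(182,236,.095))
print(len(bot.regions_of(p,"lever_set_tip")))
i=cv2.resize(p["color"][100:260,120:330],None,fx=3.8,fy=3.7,interpolation=2)[:,:,::-1];cv2.imwrite("pics/c1.png",i[:600,:800])
E
```

```text
board ((0.7770581841468811, 0.03908760845661163), (0.06664757430553436, 0.4402622580528259), 3.6901357173919678) 
 [[0.7296000123023987, 0.2565999925136566], [0.7580000162124634, -0.1826999932527542], [0.8245000243186951, -0.17839999496936798], [0.7961000204086304, 0.26089999079704285]]
station ((0.6829097270965576, 0.050516992807388306), (0.4227255880832672, 0.626375675201416), 3.441129684448242) 
 [[0.4530999958515167, 0.3504999876022339], [0.49070000648498535, -0.27480000257492065], [0.9126999974250793, -0.24940000474452972], [0.8751000165939331, 0.3758000135421753]]
sanding_block ((0.5826556086540222, 0.03676748275756836), (0.09977705776691437, 0.04974761977791786), 2.328059434890747) 
 [[0.5317999720573425, 0.05959999933838844], [0.5338000059127808, 0.00989999994635582], [0.6334999799728394, 0.013899999670684338], [0.6315000057220459, 0.06360000371932983]]
lever_set_tip ((0.569892406463623, 0.15653635561466217), (0.024639608338475227, 0.08652928471565247), 89.540283203125) 
 [[0.5264999866485596, 0.1446000039577484], [0.613099992275238, 0.14390000700950623], [0.6133000254631042, 0.16850000619888306], [0.5267000198364258, 0.16920000314712524]]
[0.81652016 0.34550377 0.08      ] [ 0.8513341  -0.23411224  0.08      ]
162 205 164 241
rear edge [0.57058498 0.1905962  0.044     ] [0.57523605 0.10980472 0.044     ] paddle [0.53516321 0.14989654 0.095     ]
1
```

View pics/c1.png

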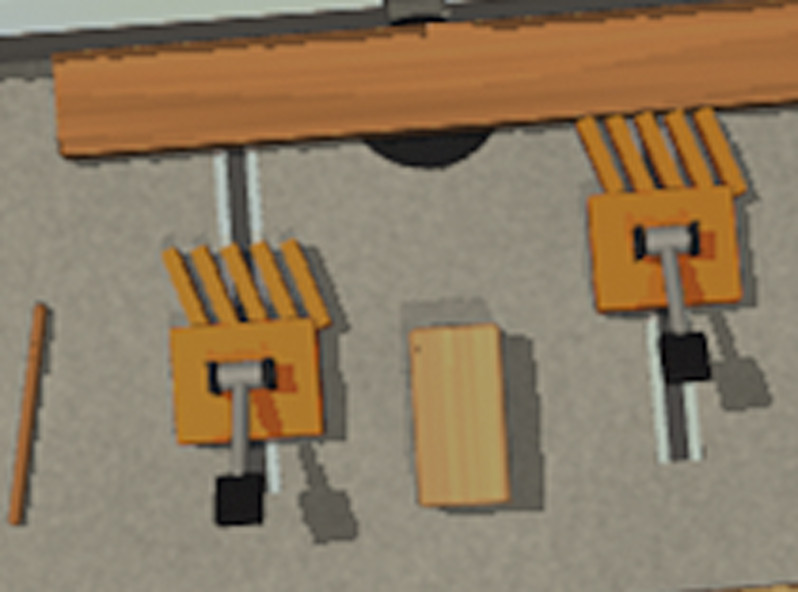

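{"op": "move_arm", "data": {
  "moves": "0.03 -0.055 0 3;0.03 -0.055 0 3;0.03 -0.055 0 3;0.03 -0.055 0 3;0.03 -0.055 0 0;0.03 -0.055 0 0",
  "jaw": 0
}}

```text
time_s: 2.0
tcp_pos: [0.296, -0.2496, 0.2418]
eef_rot: [1.0, 0.03, 0.0, 0.001]
contact_force: [1.2, -0.7, 0.9]
finger_gap: 0.0351
grip_force: 0.0
```

{"op": "move_arm", "data": {
  "moves": "0.045 -0.035 0 0;0.045 -0.04 0 0;0.045 -0.04 0 0;0.045 -0.04 0 0;0.035 -0.05 0 0;0 -0.06 0 0;0 -0.06 0 0;0 -0.06 0 0;0 0 0 0"
}}

```text
time_s: 3.12
tcp_pos: [0.4855, 0.1512, 0.242]
eef_rot: [0.999, 0.034, 0.0, -0.001]
contact_force: [0.2, -1.0, -0.4]
finger_gap: 0.0001
grip_force: 0.0
```

```bash
python3 - <<'E'
from h import *
s=bot.observe(); print(s["time_s"],s["tcp_pos"],s["eef_rot"],s["contact_force"],s["finger_gap"])
for c in("scene","top","wrist"):
    p=bot.camera(c); print(c)
    tips(p,["feather_set_rear","feather_set_nose","lever_set_hinge","lever_set_tip"])
    if c=="wrist": save(p,"w1.png")
E
```

```text
3.125 [0.48553172 0.15123173 0.2420329 ] [ 9.99412107e-01  3.42704819e-02  3.45500465e-04 -9.24314422e-04] [ 0.24768682 -1.03204472 -0.40757253] 0.00010777977355528272
scene
feather_set_rear 0.92 [0.5681 0.1555 0.0303]
feather_set_nose 0.73 [0.6821 0.1606 0.0347]
lever_set_hinge 0.57 [0.5998 0.1553 0.0567]
lever_set_tip 0.74 [0.5376 0.1502 0.094 ]
lever_set_tip 0.51 [0.5848 0.037  0.0204]
top
feather_set_rear 0.91 [0.5699 0.1485 0.035 ]
feather_set_nose 0.67 [0.6848 0.1582 0.0367]
feather_set_nose 0.26 [0.5794 0.0383 0.0149]
lever_set_hinge 0.64 [0.6873 0.1578 0.035 ]
lever_set_hinge 0.63 [0.6101 0.1524 0.0559]
lever_set_tip 0.55 [0.5373 0.15   0.0932]
wrist
feather_set_rear 0.59 [0.5694 0.1517 0.0345]
lever_set_hinge 0.86 [0.6015 0.1537 0.0588]
lever_set_tip 0.62 [0.5353 0.1481 0.0911]
```

{"op": "move_arm", "data": {
  "moves": "0 0.004 0.05 0;0 0 0.05 0;0 0 0.041 0;0 0 0 0;0.012 0 0 0;0.008 0 0 0;0.008 0 0 0;0.006 0 0 0;0 0 0 0"
}}

```text
time_s: 5.0
tcp_pos: [0.5181, 0.1441, 0.1008]
eef_rot: [1.0, 0.031, -0.003, 0.001]
contact_force: [-17.8, -2.5, 12.9]
finger_gap: 0.0006
grip_force: 9.7
```

```bash
python3 - <<'E'
from h import *
s=bot.observe(); print(s["time_s"],s["tcp_pos"],s["contact_force"],s["wrist_torque"])
for c in("scene","top"):
    p=bot.camera(c); print(c)
    tips(p,["feather_set_rear","feather_set_nose","lever_set_hinge","lever_set_tip"])
    if c=="scene": cv2.imwrite("pics/s2.png",cv2.resize(p["color"][130:300,120:290],None,fx=3.5,fy=3.5)[:,:,::-1])
E
```

```text
5.0 [0.51812952 0.14405877 0.10076539] [-17.77613104  -2.46520491  12.94160919] [-0.63550333  4.05977887 -0.04932819]
scene
feather_set_rear 0.6 [0.5752 0.1553 0.0308]
feather_set_nose 0.86 [0.6878 0.1589 0.0355]
lever_set_hinge 0.64 [0.6103 0.1558 0.0564]
lever_set_hinge 0.44 [0.5443 0.1503 0.0897]
lever_set_tip 0.94 [0.5421 0.1487 0.092 ]
top
feather_set_rear 0.68 [0.575  0.1524 0.0314]
feather_set_nose 0.84 [0.6893 0.1582 0.0333]
lever_set_hinge 0.6 [0.6145 0.1542 0.0537]
lever_set_tip 0.46 [0.5403 0.1498 0.0927]
```

View pics/s2.png

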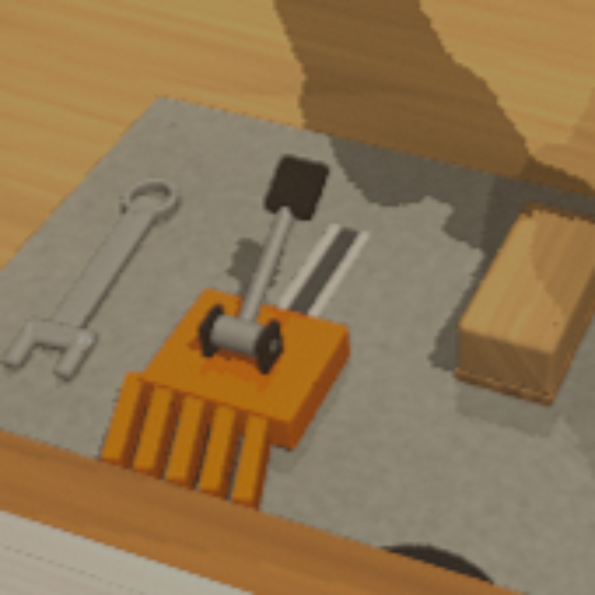

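{"op": "move_arm", "data": {
  "moves": "-0.015 0 0 0;-0.015 0 0 0;0 0 0 0;0 0 0 0;0 -0.003 0 0;0 0 0.004 0;0 0 0 0;0 0 0 0",
  "jaw": 0.06
}}

```text
time_s: 6.5
tcp_pos: [0.4908, 0.1451, 0.0964]
eef_rot: [1.0, 0.03, -0.0, 0.0]
contact_force: [1.2, -0.4, -0.2]
finger_gap: 0.0593
grip_force: 0.0
```

```bash
python3 - <<'E'
from h import *
s=bot.observe(); print(s["time_s"],s["tcp_pos"],s["eef_rot"],s["contact_force"],s["finger_gap"])
for c in("scene","top","wrist"):
    p=bot.camera(c); print(c)
    tips(p,["feather_set_rear","feather_set_nose","lever_set_hinge","lever_set_tip"])
E
```

```text
6.5 [0.49081713 0.14507968 0.0963941 ] [ 9.99543660e-01  3.02068644e-02 -1.27301529e-04  7.33093771e-06] [ 1.16568313 -0.37320666 -0.24864025] 0.059334925997618755
scene
feather_set_rear 0.75 [0.5748 0.151  0.0316]
feather_set_nose 0.82 [0.6862 0.1566 0.0309]
feather_set_nose 0.39 [0.7795 0.0421 0.0202]
lever_set_hinge 0.66 [0.6053 0.1578 0.0531]
lever_set_tip 0.85 [0.546  0.1472 0.0888]
top
feather_set_rear 0.69 [0.5764 0.1501 0.0324]
feather_set_nose 0.73 [0.5781 0.0358 0.0186]
feather_set_nose 0.66 [0.6914 0.157  0.0339]
lever_set_hinge 0.9 [0.6131 0.1556 0.0564]
lever_set_tip 0.85 [0.5444 0.1508 0.0935]
wrist
feather_set_rear 0.64 [0.576  0.1498 0.0315]
lever_set_hinge 0.84 [0.6086 0.1551 0.0562]
lever_set_tip 0.95 [0.5395 0.1511 0.092 ]
```

{"op": "move_arm", "data": {
  "moves": "0.017 -0.002 0.003 0;0.017 0 0 0;0.017 0 0 0;0 0 0 0;0 0 0 0"
}}

```text
time_s: 7.88
tcp_pos: [0.541, 0.1503, 0.0934]
eef_rot: [1.0, 0.03, -0.0, 0.0]
contact_force: [0.4, -0.4, 0.0]
finger_gap: 0.0601
grip_force: 0.0
```

{"op": "move_arm", "data": {
  "moves": "0 0 0 0;0 0 0 0;0 0 0 0;0 0 0 0",
  "jaw": 0,
  "grip_force": 12
}}

```text
time_s: 8.38
tcp_pos: [0.5416, 0.1501, 0.0936]
eef_rot: [1.0, 0.03, 0.0, 0.0]
contact_force: [-0.1, 0.3, 0.2]
finger_gap: 0.0278
grip_force: 0.0
```

{"op": "move_arm", "data": {
  "moves": "0 0 0 0;0 0 0 0;0.0044 0 -0.0064 0;0.0044 0 -0.0064 0;0.0056 0 -0.0055 0;0.0056 0 -0.0054 0;0 0 0 0"
}}

```text
time_s: 9.25
tcp_pos: [0.5627, 0.1513, 0.118]
eef_rot: [1.0, 0.03, 0.001, -0.0]
contact_force: [-1.3, -2.1, 2.6]
finger_gap: 0.0258
grip_force: 12.0
```

{"op": "move_arm", "data": {
  "moves": "0.0065 0 -0.0042 0;0.0066 0 -0.0042 0;0.0072 0 -0.0029 0;0.0073 0 -0.0028 0;0.0077 0 -0.0013 0;0.0077 0 -0.0013 0;0.0077 0 0 0;0.006 0 0.0004 0;0 0 0 0;0 0 0 0"
}}

```text
time_s: 10.5
tcp_pos: [0.6188, 0.1547, 0.1337]
eef_rot: [1.0, 0.03, 0.001, -0.0]
contact_force: [1.7, -2.4, -1.8]
finger_gap: 0.0258
grip_force: 12.0
```

```bash
python3 - <<'E'
from h import *
s=bot.observe(); print(s["time_s"],s["tcp_pos"],s["contact_force"],s["finger_gap"])
for c in("scene","top"):
    p=bot.camera(c); print(c)
    tips(p,["feather_set_rear","feather_set_nose","lever_set_hinge","lever_set_tip","board","feather_other"])
    if c=="scene": cv2.imwrite("pics/s3.png",cv2.resize(p["color"][130:300,120:290],None,fx=3,fy=3)[:,:,::-1])
E
```

```text
10.5 [0.61875118 0.1547309  0.13365462] [ 1.72894826 -2.43690576 -1.81733334] 0.02582354518842092
scene
feather_set_rear 0.74 [0.5773 0.1509 0.0293]
feather_set_nose 0.95 [0.6881 0.1581 0.0325]
lever_set_hinge 0.81 [0.6093 0.1565 0.0519]
lever_set_tip 0.7 [0.6203 0.1525 0.1338]
lever_set_tip 0.56 [0.7793 0.0427 0.0197]
board 0.7 [0.7785 0.042  0.0198]
feather_other 0.79 [ 0.6421 -0.0815  0.0148]
top
feather_set_nose 0.7 [0.6888 0.1587 0.0347]
board 0.96 [0.7758 0.0423 0.0208]
feather_other 0.95 [ 0.6444 -0.0786  0.0215]
```

View pics/s3.png

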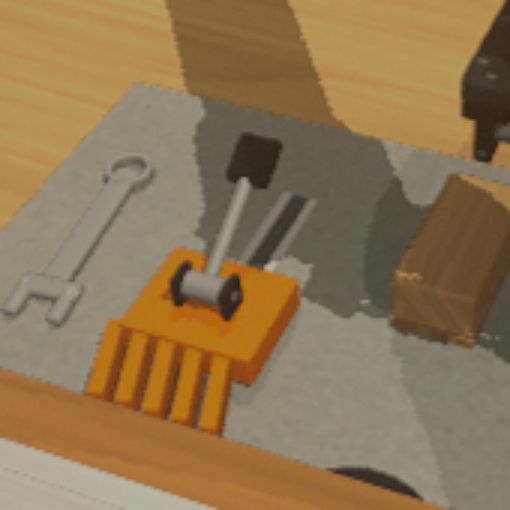

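```bash
python3 - <<'E'
from h import *
p=bot.camera("scene");q=bot.camera("top")
R=np.array(p["rvec"],float)
for X in ([.6188,.1547,.1337],[.5416,.15,.0936],[.61,.155,.056]): print(cv2.projectPoints(np.array([X]),R,np.array(p["tvec"],float),np.array(p["mtx"]),None)[0].ravel())
print(tips(p,["lever_set_tip"]))
cv2.imwrite("pics/b.png",np.hstack([p["color"][:,:400],q["color"][:,80:480]])[:,:,::-1])
E
```

```text
[340.59621714 207.79052553]
[346.47851974 194.97806396]
[335.26556257 239.47187013]
lever_set_tip 0.73 [0.6196 0.1526 0.1314]
lever_set_tip 0.47 [0.6877 0.1592 0.034 ]
None
```

View pics/b.png

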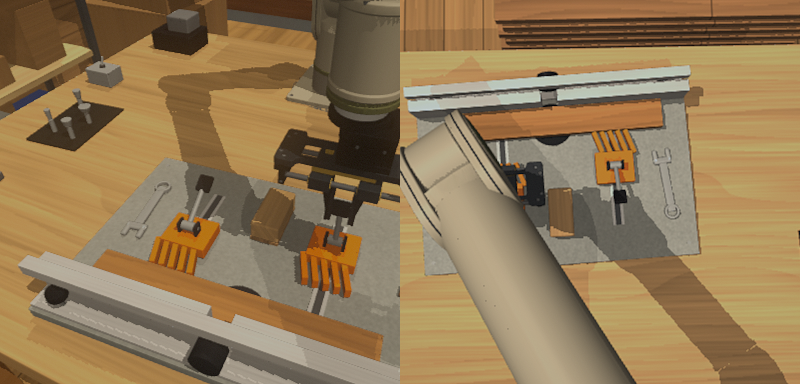

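{"op": "move_arm", "data": {
  "moves": "0 0 0 0;0 0 0 0;0 0 0 0;-0.02 0 0 0;-0.03 0 0 0;-0.03 0 0 0;0 0 0 0",
  "jaw": 0.05
}}

```text
time_s: 12.22
tcp_pos: [0.5368, 0.1501, 0.1337]
eef_rot: [1.0, 0.031, -0.0, 0.001]
contact_force: [0.4, 0.0, 0.3]
finger_gap: 0.0504
grip_force: 0.0
```

{"op": "move_arm", "data": {
  "moves": "0 0 0.03 0;0 0 0.03 0;0 0 0.022 0;0 0 0 0;0 0 0 0",
  "jaw": 0.01
}}

```text
time_s: 12.85
tcp_pos: [0.5391, 0.1504, 0.0524]
eef_rot: [1.0, 0.03, 0.001, -0.0]
contact_force: [0.4, 0.7, 0.7]
finger_gap: 0.0124
grip_force: 0.0
```

```bash
python3 - <<'E'
from h import *
s=bot.observe(); print(s["time_s"],s["tcp_pos"],s["eef_rot"],s["contact_force"],s["finger_gap"])
for c in("scene","top","wrist"):
    p=bot.camera(c); print(c)
    tips(p,["feather_set_rear","feather_set_nose","lever_set_hinge","lever_set_tip","board"])
E
```

```text
12.85 [0.53905107 0.15036732 0.0524276 ] [ 9.99542797e-01  3.02294911e-02  5.64458218e-04 -2.38550998e-04] [0.40373606 0.69268376 0.73129278] 0.012368191760759522
scene
feather_set_rear 0.57 [0.5739 0.1538 0.0295]
feather_set_nose 0.64 [0.6875 0.1568 0.0342]
feather_set_nose 0.24 [ 0.6425 -0.0831  0.0138]
lever_set_hinge 0.7 [0.6087 0.1553 0.0545]
lever_set_tip 0.66 [0.6193 0.1511 0.1319]
board 0.65 [0.7809 0.0446 0.0189]
top
feather_set_rear 0.77 [0.5786 0.152  0.0358]
feather_set_nose 0.85 [0.6907 0.1568 0.0342]
lever_set_hinge 0.74 [0.6145 0.1518 0.0548]
lever_set_tip 0.52 [0.6729 0.0484 0.0035]
lever_set_tip 0.45 [0.6177 0.1553 0.1323]
board 0.57 [0.7739 0.0422 0.0202]
wrist
feather_set_rear 0.7 [0.5777 0.1502 0.0337]
lever_set_hinge 0.71 [0.6094 0.1545 0.0605]
lever_set_tip 0.87 [0.6169 0.1562 0.1336]
```

{"op": "move_arm", "data": {
  "moves": "0.01 0 0 0;0.008 0 0 0;0.006 0 0 0;0.006 0 0 0;0.006 0 0 0;0.006 0 0 0;0.006 0 0 0;0.006 0 0 0;0.006 0 0 0;0.004 0 0 0;0 0 0 0"
}}

```text
time_s: 15.12
tcp_pos: [0.6017, 0.1538, 0.0513]
eef_rot: [1.0, 0.03, -0.001, 0.0]
contact_force: [-4.0, -0.9, 3.3]
finger_gap: 0.01
grip_force: 2.3
```

{"op": "move_arm", "data": {
  "moves": "0.003 0 0 0;0.003 0 0 0;0 0 0 0"
}}

```text
time_s: 15.5
tcp_pos: [0.6075, 0.1542, 0.0513]
eef_rot: [1.0, 0.03, -0.001, 0.0]
contact_force: [-5.1, -1.2, 3.7]
finger_gap: 0.0099
grip_force: 2.6
```

```bash
python3 - <<'E'
from h import *
s=bot.observe(); print(s["time_s"],s["tcp_pos"],s["contact_force"])
for c in("scene","top"):
    p=bot.camera(c); print(c)
    tips(p,["feather_set_rear","feather_set_nose","lever_set_tip","board"])
E
```

```text
15.5 [0.60749202 0.1541538  0.05128147] [-5.05567017 -1.21074513  3.67609582]
scene
feather_set_rear 0.7 [0.6181 0.1563 0.0305]
feather_set_nose 0.63 [0.7291 0.1593 0.034 ]
feather_set_nose 0.41 [0.7792 0.0413 0.0203]
lever_set_tip 0.62 [0.6597 0.1586 0.1321]
board 0.91 [0.779  0.0423 0.0226]
top
feather_set_nose 0.77 [0.7328 0.162  0.036 ]
board 0.77 [0.7726 0.0383 0.0216]
```

{"op": "move_arm", "data": {
  "moves": "0.003 0 0 0;0.003 0 0 0;0 0 0 0"
}}

```text
time_s: 16.38
tcp_pos: [0.6135, 0.1545, 0.0513]
eef_rot: [1.0, 0.03, -0.001, 0.0]
contact_force: [-4.9, 0.0, 4.7]
finger_gap: 0.0097
grip_force: 2.6
```

{"op": "move_arm", "data": {
  "moves": "0.0015 0 0 0;0 0 0 0"
}}

```text
time_s: 16.62
tcp_pos: [0.6148, 0.1546, 0.0513]
eef_rot: [1.0, 0.03, -0.001, 0.0]
contact_force: [-5.9, -1.0, 4.3]
finger_gap: 0.01
grip_force: 3.1
```

{"op": "move_arm", "data": {
  "moves": "0.0015 0 0 0;0 0 0 0"
}}

```text
time_s: 16.88
tcp_pos: [0.6163, 0.1547, 0.0513]
eef_rot: [1.0, 0.03, -0.001, 0.0]
contact_force: [-5.5, -0.3, 4.3]
finger_gap: 0.0101
grip_force: 3.1
```

{"op": "move_arm", "data": {
  "moves": "0.0015 0 0 0;0.0005 0 0 0;0 0 0 0"
}}

```text
time_s: 17.25
tcp_pos: [0.6178, 0.1548, 0.0513]
eef_rot: [1.0, 0.03, -0.002, 0.001]
contact_force: [-9.0, -2.1, 7.1]
finger_gap: 0.0097
grip_force: 4.5
```

{"op": "move_arm", "data": {
  "moves": "0.0015 0 0 0;0 0 0 0"
}}

```text
time_s: 17.5
tcp_pos: [0.6181, 0.1548, 0.0512]
eef_rot: [1.0, 0.031, -0.003, 0.001]
contact_force: [-14.2, -3.5, 11.3]
finger_gap: 0.01
grip_force: 7.6
```

{"op": "move_arm", "data": {
  "moves": "0.0015 0 0 0;0 0 0 0"
}}

```text
time_s: 17.75
tcp_pos: [0.6183, 0.1548, 0.0512]
eef_rot: [1.0, 0.031, -0.004, 0.001]
contact_force: [-22.3, -5.4, 17.2]
finger_gap: 0.0098
grip_force: 11.1
```

{"op": "move_arm", "data": {
  "moves": "-0.008 0 0 0;-0.03 0 0 0;-0.02 0 0 0;0 0 -0.04 0;0 0 -0.04 0;0 0 0 0",
  "jaw": 0.055
}}

```text
time_s: 18.5
tcp_pos: [0.5663, 0.1523, 0.1348]
eef_rot: [1.0, 0.03, 0.003, -0.0]
contact_force: [-0.1, -0.5, -0.2]
finger_gap: 0.0535
grip_force: 0.0
```

```bash
python3 - <<'E'
from h import *
s=bot.observe(); print(s["time_s"],s["tcp_pos"],s["eef_rot"],s["contact_force"],s["finger_gap"])
for c in("scene","top","wrist"):
    p=bot.camera(c); print(c)
    tips(p,["feather_set_rear","feather_set_nose","lever_set_hinge","lever_set_tip","board"])
E
```

```text
18.5 [0.56627793 0.15227729 0.13476313] [ 9.99542011e-01  3.01032551e-02  3.05830981e-03 -4.57958272e-04] [-0.0739459  -0.50882663 -0.21540272] 0.053452205050421454
scene
feather_set_rear 0.77 [0.6271 0.156  0.0302]
feather_set_nose 0.9 [0.7401 0.1629 0.0343]
lever_set_hinge 0.83 [0.6628 0.158  0.0536]
lever_set_hinge 0.28 [0.6697 0.1567 0.1333]
lever_set_tip 0.4 [0.6297 0.1609 0.0296]
top
feather_set_rear 0.75 [0.6317 0.1543 0.0361]
feather_set_nose 0.91 [0.7434 0.1605 0.032 ]
lever_set_hinge 0.72 [0.6689 0.1562 0.0523]
lever_set_hinge 0.28 [0.6285 0.1538 0.034 ]
lever_set_tip 0.66 [0.6703 0.1576 0.1325]
board 0.73 [0.7738 0.0391 0.0205]
wrist
feather_set_rear 0.93 [0.6267 0.1555 0.0338]
lever_set_hinge 0.87 [0.6586 0.1607 0.0569]
lever_set_tip 0.66 [0.6679 0.1573 0.1326]
```

{"op": "move_arm", "data": {
  "moves": "0.03 0 0.002 0;0.03 0.001 0 0;0.03 0 0 0;0.014 0 0 0;0 0 0 0;0 0 0 0"
}}

```text
time_s: 20.15
tcp_pos: [0.6675, 0.157, 0.1295]
eef_rot: [1.0, 0.03, -0.0, 0.0]
contact_force: [0.8, -0.3, -0.1]
finger_gap: 0.0544
grip_force: 0.0
```

{"op": "move_arm", "data": {
  "moves": "0 0 0 0;0 0 0 0;0 0 0 0;0 0 0 0;0 0 0 0;0 0 0 0",
  "jaw": 0,
  "grip_force": 12
}}

```text
time_s: 20.9
tcp_pos: [0.6681, 0.1574, 0.1297]
eef_rot: [1.0, 0.03, 0.0, -0.0]
contact_force: [-0.4, 3.6, 0.9]
finger_gap: 0.0257
grip_force: 12.0
```

{"op": "move_arm", "data": {
  "moves": "-0.005 0 0 0;-0.005 0 0 0;-0.005 0 0.0006 0;-0.005 0 0.0008 0;-0.005 0 0.0014 0;-0.005 0 0.0015 0;-0.0047 0 0.002 0;-0.0047 0 0.0022 0;0 0 0 0"
}}

```text
time_s: 22.02
tcp_pos: [0.6286, 0.1551, 0.1219]
eef_rot: [1.0, 0.03, 0.0, -0.0]
contact_force: [-1.5, 3.1, 6.3]
finger_gap: 0.0259
grip_force: 12.0
```

{"op": "move_arm", "data": {
  "moves": "-0.0044 0 0.0027 0;-0.0044 0 0.0028 0;-0.004 0 0.0033 0;-0.0039 0 0.0034 0;0 0 0 0"
}}

```text
time_s: 22.65
tcp_pos: [0.6116, 0.154, 0.1093]
eef_rot: [1.0, 0.03, -0.0, -0.0]
contact_force: [-2.5, 4.6, 5.2]
finger_gap: 0.0256
grip_force: 12.0
```

{"op": "move_arm", "data": {
  "moves": "-0.0034 0 0.0038 0;-0.0034 0 0.0039 0;0 0 0 0"
}}

```text
time_s: 23.02
tcp_pos: [0.6046, 0.1536, 0.1014]
eef_rot: [1.0, 0.031, -0.0, -0.0]
contact_force: [-2.3, 3.2, 4.4]
finger_gap: 0.0256
grip_force: 12.0
```

```bash
python3 - <<'E'
from h import *
s=bot.observe(); print(s["time_s"],s["tcp_pos"],s["contact_force"],s["finger_gap"])
for c in("scene","top","wrist"):
    p=bot.camera(c); print(c)
    tips(p,["feather_set_rear","feather_set_nose","lever_set_hinge","lever_set_tip","board"])
E
```

```text
23.025 [0.6045988  0.1535872  0.10141532] [-2.27717929  3.1676223   4.38099151] 0.02559838158440578
scene
feather_set_rear 0.66 [0.6262 0.1573 0.0316]
feather_set_rear 0.32 [0.6809 0.0461 0.0021]
feather_set_nose 0.95 [0.7396 0.1597 0.0356]
lever_set_hinge 0.97 [0.6616 0.1562 0.056 ]
lever_set_tip 0.83 [0.6077 0.1561 0.1083]
board 0.71 [0.7777 0.0397 0.0183]
top
feather_set_nose 0.93 [0.74   0.1599 0.0362]
lever_set_hinge 0.43 [0.6685 0.1579 0.0547]
board 0.57 [0.7778 0.0405 0.021 ]
board 0.25 [0.7458 0.1633 0.0328]
wrist
feather_set_rear 0.67 [0.6277 0.1516 0.032 ]
feather_set_nose 0.62 [0.7375 0.1615 0.032 ]
lever_set_hinge 0.64 [0.6604 0.1587 0.0576]
lever_set_tip 0.63 [0.6015 0.1506 0.1083]
```

{"op": "move_arm", "data": {
  "moves": "0 0 0 0;0 0 0 0;0 0 0 0;0 0 -0.025 0;0 0 -0.025 0;0 0 0 0;0 0 0 0",
  "jaw": 0.055
}}

```text
time_s: 24.8
tcp_pos: [0.6051, 0.1526, 0.1504]
eef_rot: [1.0, 0.03, -0.0, 0.0]
contact_force: [-0.3, -0.2, 0.5]
finger_gap: 0.0548
grip_force: 0.0
```

{"op": "move_arm", "data": {
  "moves": "-0.01 0 0 0;0 0 0 0;0 0 0 0;0 0 0 0;0 0 0 0;0 0 0 0;0 0 0.006 0;0 0 0.006 0;0 0 0.006 0;0 0 0 0",
  "jaw": 0
}}

```text
time_s: 26.05
tcp_pos: [0.5948, 0.1526, 0.1325]
eef_rot: [1.0, 0.03, -0.001, 0.0]
contact_force: [-0.7, -0.0, 0.6]
finger_gap: 0.0003
grip_force: 0.2
```

{"op": "move_arm", "data": {
  "moves": "0 0 0.004 0;0 0 0.004 0;0 0 0 0"
}}

```text
time_s: 26.42
tcp_pos: [0.5955, 0.1524, 0.1249]
eef_rot: [1.0, 0.03, 0.0, -0.0]
contact_force: [0.2, -0.4, 1.3]
finger_gap: 0.0004
grip_force: 0.2
```

{"op": "move_arm", "data": {
  "moves": "0 0 0.002 0;0 0 0.002 0;0 0 0 0"
}}

```text
time_s: 26.8
tcp_pos: [0.5962, 0.1525, 0.1223]
eef_rot: [1.0, 0.03, 0.001, -0.0]
contact_force: [-1.7, -2.0, 9.0]
finger_gap: 0.0003
grip_force: 3.5
```

{"op": "move_arm", "data": {
  "moves": "0 0 0.002 0;0 0 0.002 0;0 0 0 0"
}}

```text
time_s: 27.18
tcp_pos: [0.5975, 0.1528, 0.1206]
eef_rot: [1.0, 0.03, 0.003, -0.0]
contact_force: [-3.3, -2.8, 24.2]
finger_gap: 0.0003
grip_force: 9.7
```

```bash
python3 - <<'E'
from h import *
s=bot.observe(); print(s["time_s"],s["tcp_pos"],s["contact_force"],s["finger_gap"])
p=bot.camera("scene");tips(p,["feather_set_nose","lever_set_hinge","lever_set_tip"])
cv2.imwrite("pics/s5.png",cv2.resize(p["color"][150:320,270:440],None,fx=3.5,fy=3.5)[:,:,::-1])
E
```

```text
27.175 [0.59750629 0.15284273 0.12055965] [-3.34115983 -2.83234491 24.17845338] 0.0002690441247075817
feather_set_nose 0.9 [0.7396 0.1633 0.034 ]
feather_set_nose 0.62 [0.583  0.0371 0.0217]
lever_set_hinge 0.77 [0.6629 0.1584 0.0542]
lever_set_tip 0.65 [0.5965 0.1518 0.0913]
```

View pics/s5.png

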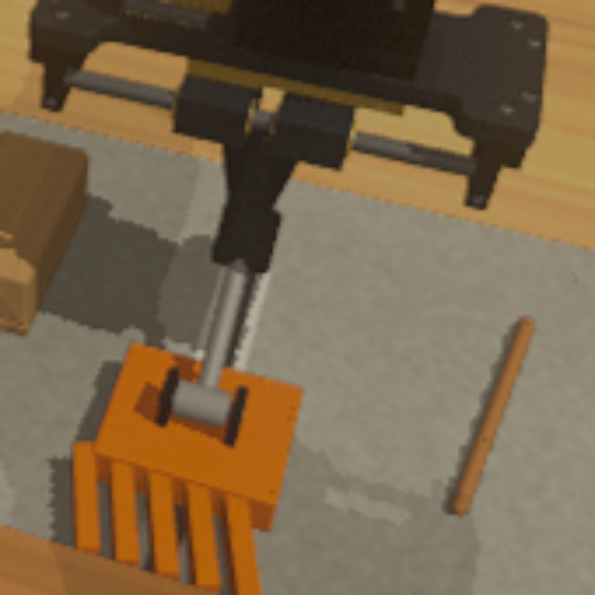

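The lever reads fully down, pressed against its stop at 24 N, and the finger tips sit at the board's edge. I'll retreat and do a final check.

{"op": "move_arm", "data": {
  "moves": "0 0 -0.02 0;0 0 -0.05 0;-0.03 0 -0.05 0;-0.03 0 -0.02 0;0 0 0 0"
}}

```text
time_s: 28.0
tcp_pos: [0.535, 0.1493, 0.2595]
eef_rot: [1.0, 0.031, 0.002, 0.001]
contact_force: [0.6, -0.4, -0.3]
finger_gap: 0.0004
grip_force: 0.0
```

```bash
python3 - <<'E'
from h import *
s=bot.observe(); print(s["time_s"],s["tcp_pos"],s["contact_force"])
for c in("scene","top","wrist"):
    p=bot.camera(c);print(c);tips(p,["station","feather_set_nose","lever_set_hinge","lever_set_tip","board","feather_other"])
    if c=="top": cv2.imwrite("pics/t6.png",cv2.resize(p["color"][60:260,90:390],None,fx=2.6,fy=2.6)[:,:,::-1])
E
```

```text
28.0 [0.5350073  0.14933526 0.25948138] [ 0.62886167 -0.41115974 -0.26705832]
scene
station 0.76 [ 0.6768  0.0457 -0.001 ]
feather_set_nose 0.59 [0.7403 0.1619 0.0307]
lever_set_hinge 0.74 [0.6603 0.1598 0.0553]
lever_set_tip 0.55 [0.6006 0.1531 0.0906]
board 0.96 [0.7803 0.0399 0.0225]
board 0.39 [0.5944 0.1528 0.0923]
feather_other 0.87 [ 0.6388 -0.082   0.0152]
top
station 0.85 [0.6762 0.0463 0.0028]
feather_set_nose 0.8 [0.7452 0.1608 0.0373]
lever_set_hinge 0.77 [0.6626 0.1549 0.0534]
lever_set_tip 0.69 [0.5945 0.1541 0.0962]
board 0.72 [0.7756 0.0413 0.0215]
feather_other 0.95 [ 0.6396 -0.0802  0.0213]
wrist
station 0.8 [ 0.6783  0.049  -0.0007]
lever_set_hinge 0.92 [0.6596 0.1594 0.0572]
lever_set_tip 0.55 [0.595  0.1558 0.095 ]
feather_other 0.57 [ 0.6455 -0.0796  0.0212]
```

View pics/t6.png

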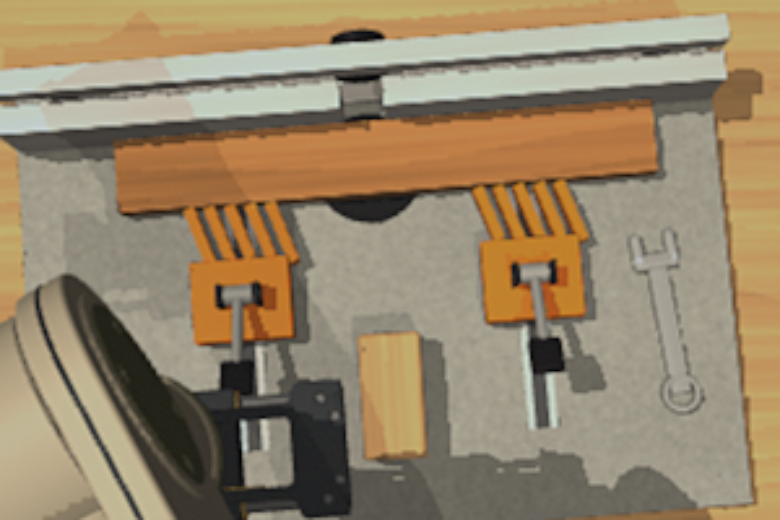

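The picture shows the fingers touching the board's edge (about pixel 240,205), the board against the fence, and the set lever down like the other one.

```bash
python3 -c "
from plant import bot
print(bot.sign_off())"
```

```text
the job is handed in; nothing more can be done
None
```

I released the left featherboard, slid it forward until its fingers bore on the board, and locked it again. I handed the job in at about 28 s with no verdict returned. My first push on the lever shifted the featherboard about 5 mm while it was still locked (limit 12 mm); the last camera readings show the board against the fence and the other featherboard and sanding block where they were.

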